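# Fit the keyed shaft into the belt pulley and hold it home

### The job

Make the belt drive safe at its control box by pressing the left button, then the right, then the middle, each fully down and let up again before the next. Then take the shaft that has a key out of the stand, put its nose into the bore of the pulley, turn it until the key slips into the keyway, and keep pushing against the spring until its collar sits on the pulley's face. Finish while still gripping the shaft and holding it pressed fully home (the spring would push it out again), and leave the plain shaft, the bottle, the eraser and the tin where they are.

Things in the scene. Friction and masses are not known exactly. Their poses are not given: they have to be found in the camera images.
- control_box: grey control box, 64 x 170 x 30 mm, fixed near the front edge of the bench. Origin at the centre of its underside; its y axis runs along the row of buttons towards the left one, z up. Three like black round buttons stand in a row on top, 52 mm apart: left (+y), middle, right (-y)
- button_left_top (a point): centre of the top of the left button (28 mm across, cap standing proud of its housing); moves down with it
- button_middle_top (a point): centre of the top of the middle button
- button_right_top (a point): centre of the top of the right button
- button_left (a joint): travel of the left button, 0 = up, 0.006 m = fully down (about 5 N); springs back. Counts as pressed past 0.0045
- button_middle (a joint): travel of the middle button, same as the left
- button_right (a joint): travel of the right button, same as the left
- pulley: aluminium V-belt pulley (86 mm across) lying flat on a round grey base plate (100 mm across), fixed, does not turn; height 70 mm. Origin at the centre of its underside. In the middle an upright bore 22 mm wide, open at the top; its keyway, 8.2 mm wide and reaching 17 mm from the axis, runs the full depth along the body's -x side
- bore_mouth (a point): centre of the bore's mouth, on the pulley's top face (70 mm above the bench). In the bore a sprung pin, its top 34 mm below the face, pushes the shaft back up with 4 N at first touch and 9 N when the shaft is home
- stand: light wooden stand, 60 x 150 x 30 mm, fixed, with two blind holes 22.5 mm wide and 14 mm deep, 50 mm either side of its centre along its y axis; a shaft stands upright in each. Origin at the centre of its underside
- shaft_keyed: steel shaft with a key, 100 mm long, 0.2 to 0.33 kg, standing in one of the stand's holes. Origin at the centre of its lower end, z up. Round, 20 mm wide, up to 46 mm, the end chamfered by 2 mm; key 6 mm wide on its -x side from 16 to 42 mm up, reaching 15 mm from the axis; collar 30 mm wide from 46 to 52 mm with a small nib above the key (reaching 21.5 mm from the axis)
- shaft_head (a point): where to grip the keyed shaft: on its axis, 84 mm above its lower end, in its square head, 18 x 18 mm with faces along the body's x and y, which runs from 52 to 100 mm
- shaft_shoulder (a point): centre of the underside of the keyed shaft's collar, 46 mm above its lower end; on the pulley's face when home
- shaft_plain: steel shaft of the same form without key and nib, in the other hole; to be left alone. Origin at the centre of its lower end
- bottle_pink: small pink bottle, 30 x 30 x 60 mm, loose bystander; origin at the centre of its underside
- eraser_block: cream eraser block, 20 x 45 x 14 mm, loose bystander
- solder_tin: round tin, 63 mm wide, 19 mm high, loose bystander
Not all that is in view belongs to the job. What is shaped like the shaft_keyed but blue or pink is not meant.

How it is judged:
By the outcome, as a careful person would: the job done as asked, in the order asked, and still so for the second after the job is handed in, while the arm keeps its last pose, push and grip.
It also fails if it takes over 48 s, if anything falls off the work surface, if the arm or the gripper's body presses on something with over 40 N, if the wrist force passes 120 N, or if a joint passes its speed limit or range.

### The arm

A 6-joint arm with a two-finger parallel gripper is mounted at the origin on a cart in front of the work surface, level with it; the furniture and walls round the work are solid. World frame = base frame: x ahead of the robot, y to its left, z up, the work surface at z = 0. Lengths are in m, angles in rad, forces in N, time in s.
With the tool pointing down it reaches from about 0.275 to 0.875 m from the base axis. Payload 12.5 kg.
Tool frame: the origin (TCP) lies on the centre line of the jaws, within the pads' length; the fingertips stand r.finger_overhang ahead of it and the grasp point (between the pads) lies 3 mm ahead of it (r.finger_overhang is the distance from the TCP to the fingertips, in m); z points along the fingers, y is the line along which they close (so a half turn about z gives the same grasp; the last joint's range is limited). The gripper opens to 85 mm and grips with 20 to 120 N. Pads are 22 mm wide; open, the fingers measure 114 mm over their backs; the gripper's body (76 mm by 85 mm) begins 54 mm behind the grasp point. The pads swing forward as they close: fully open they stand 13 mm farther back than shut.
Start: joints at [-1.264, 0.351, 1.652, -0, 1.139, -0.085], TCP at [0.21, -0.508, 0.225] pointing down, gripper open.
Joint ranges: [-2.75, 2.75], [-0.79, 2.1], [0.01, 2.65], [-1.57, 4.71], [0.07, 3.14], [-2.87, 2.87]. Speed limits (rad/s): [2.22, 2.22, 2.79, 3.14, 3.14, 3.14].

### API

Orientations are given as a unit quaternion [x, y, z, w].
In Python, from cell import r, optics gives the robot as it stands. The module is installed in compiled form; this text tells all that it offers. Calls block until the motion is done:
- r.move_to(position, orientation): joint-space move of the TCP to a pose.
- r.move_linear(position, rot=None, vel=0.15): straight line of the TCP; rot=None keeps the orientation; vel is the mean speed in m/s.
- r.set_joints(angles): joint-space move.
- r.set_gripper(opening, squeeze=None): opening from 0.0 (shut) to 1.0 (fully open); squeeze is the grip in N (None keeps the last); returns when the fingers have stopped.
- r.sleep(seconds).
- r.inverse_kinematics(position, orientation): joint angles nearest the present ones, or None.
- optics.get_image(name): name is "scene" or "top" or "wrist"; returns a dict with "pixels" (384x512x3 uint8, red, green, blue), "depth" (384x512 float32, m along the optical axis (not along the pixel's ray), 0 where there is no reading), "fx", "fy", "cx", "cy" (pixels), "camera_from_world" (4x4, takes a point from world to camera coordinates); the wrist camera has in their place "mount" (4x4, takes a point from camera to tool coordinates, whose origin is the TCP and whose axes are the flange's). Camera axes: x right, y down, z forward; pixel columns grow to the right and rows downward; lengths in m; the calibration is good to about 2 mm. A picture is of the moment at which its call begins: read the wrist's pose just before it.
A pose or a line that the arm cannot do raises r.PlanningError and nothing moves.
- r.hand_in(): hands the job in; it is judged then, once.
Readings, each from a call of its own:
- r.current_t(): time.
- r.current_q(): joint angles.
- r.current_qvel(): joint speeds.
- r.current_effort(): joint torques, N m.
- r.current_tool_pos(): TCP position.
- r.current_ee_rot(): TCP orientation.
- r.current_contact_force(): force on the tool from outside, world axes, zero at the start.
- r.current_torque(): the same for the moment, N m.
- r.current_opening(): opening from 0.0 (shut) to 1.0 (fully open).
- r.current_finger_force(): force on a finger pad.
Only numpy, scipy, OpenCV 4.12 (cv2) and the standard library are available. Lean on these libraries where they do the work, as an engineer would, in place of code of your own. Each camera call takes 0.05 s, during which the arm holds its last target. There are 200 camera calls.

## Working session

There is one attempt and no reset: what is moved stays moved. The work goes in short steps, each a Python script; the robot and the scene stay as the last script left them, time stands still between calls to the robot, and variables do not carry over. Pictures are saved under pics/ and viewed, at most 10 in all, crops included, and the job is handed in when it is done.

```bash
mkdir -p pics; ls; python3 - <<'E'
from cell import r,optics
import cv2,numpy as np
for n in("scene","top"):
    d=optics.get_image(n); np.savez(f"pics/{n}0.npz",**d)
    cv2.imwrite(f"pics/{n}0.png",cv2.resize(d["pixels"][:,:,::-1],(800,600)))
    print(n,d["fx"],d["cx"],d["cy"],np.round(d["camera_from_world"],3).tolist())
print(r.finger_overhang,r.current_tool_pos(),r.current_ee_rot(),r.current_t())
E
```

```text
pics
scene 457.7772927861634 252.5319351227218 188.098307423247 [[0.57, -0.822, -0.005, -0.358], [-0.338, -0.228, -0.913, 0.245], [0.749, 0.522, -0.407, 1.048], [0.0, 0.0, 0.0, 1.0]]
top 369.82186589309663 262.86304235484346 194.31371025397846 [[-0.061, -0.998, 0.004, -0.058], [-0.977, 0.058, -0.206, 0.534], [0.205, -0.017, -0.979, 0.966], [0.0, 0.0, 0.0, 1.0]]
0.022 [ 0.20995177 -0.50800589  0.22462317] [ 9.80871136e-01  1.94657469e-01 -6.25691130e-05 -5.28844689e-04] 0.1
```

View pics/top0.png

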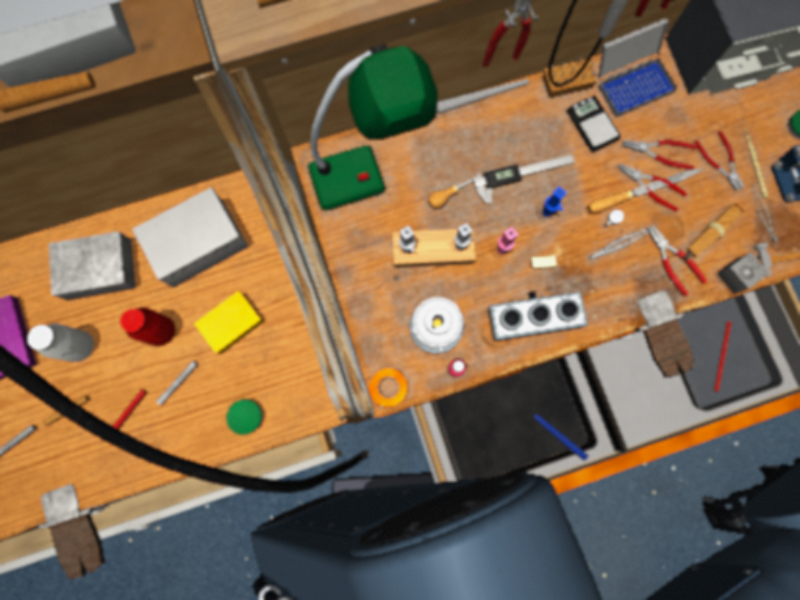

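View pics/scene0.png

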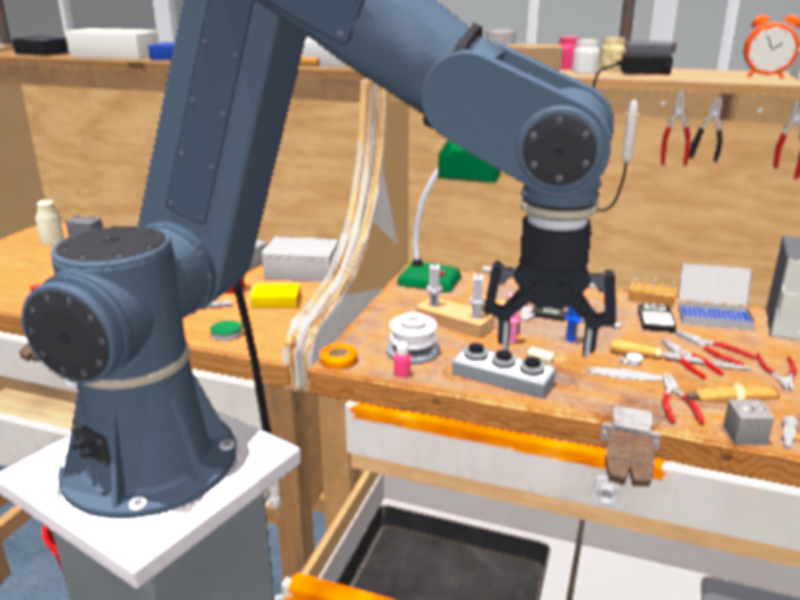

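The top view (800x600) shows the button row at (512,317), (541,312) and (569,308), and the pulley bore at (438,322). The two metal shafts stand at (407,238) and (464,236). The bottle is at (458,367), next to the pulley, with the eraser at (543,262) and the blue and pink decoys at (555,200) and (508,240). The scene view agrees. Next I'll measure these.

```bash
cat > h.py <<'E'
import numpy as np,cv2
def cast(d,u,v,z,T=None):
    """pixel -> world point on plane z; T = world_from_camera"""
    T=np.linalg.inv(d["camera_from_world"]) if T is None else T
    k=T[:3,:3]@np.array([(u-d["cx"])/d["fx"],(v-d["cy"])/d["fy"],1])
    return T[:3,3]+k*(z-T[2,3])/k[2]
def cloud(d,T=None):
    T=np.linalg.inv(d["camera_from_world"]) if T is None else T
    h,w=d["depth"].shape; u,v=np.meshgrid(np.arange(w),np.arange(h)); z=d["depth"]
    p=np.stack([(u-d["cx"])/d["fx"]*z,(v-d["cy"])/d["fy"]*z,z],-1)
    return p@T[:3,:3].T+T[:3,3]
E
python3 - <<'E'
import numpy as np,cv2
from h import *
d=dict(np.load("pics/top0.npz")); P=cloud(d); s=1.5625
for n,(u,v) in dict(bL=(512,317),bM=(541,312),bR=(569,308),pul=(425,312),pul2=(455,330),sh1=(407,232),sh2=(464,230),stand=(435,246),pink=(508,233),blue=(560,192),bot=(458,367),er=(543,262),ring=(377,387),lamp=(390,90),box=(526,328),bench=(480,280)).items():
    u,v=int(u/s),int(v/s); print(n,np.round(np.median(P[v-1:v+2,u-1:u+2].reshape(-1,3),0),4))
g=d["pixels"].max(2)
b=((g<70)&(P[...,2]>.02)&(P[...,2]<.08)).astype(np.uint8); b[:170]=0;b[230:]=0;b[:,:300]=0;b[:,390:]=0
n,l,st,c=cv2.connectedComponentsWithStats(b)
for i in range(1,n):
    if st[i,4]>25: print(st[i],c[i],np.round(np.median(P[l==i],0),4))
# silver heights: histogram over region
for nm,m in dict(pulleytop=(abs(P[...,2]-.07)<.003),stand=(abs(P[...,2]-.03)<.003)).items():
    m=m.astype(np.uint8); n,l,st,c=cv2.connectedComponentsWithStats(m)
    for i in range(1,n):
        if st[i,4]>80 and P[l==i][:,0].mean()<.8 and abs(P[l==i][:,1].mean())<.6: q=P[l==i]; print(nm,st[i],np.round(q.mean(0),4),np.round(cv2.minAreaRect(q[:,:2].astype(np.float32)*1000),1) if 0 else cv2.minAreaRect(q[:,:2].astype(np.float32)*1000))
E
```

```text
bL [ 0.4977 -0.2656  0.0536]
bM [ 0.5029 -0.3187  0.0533]
bR [ 0.5054 -0.3697  0.0525]
pul [ 0.5146 -0.1142  0.0547]
pul2 [ 0.478  -0.164   0.0555]
sh1 [ 0.6427 -0.089   0.1165]
sh2 [ 0.64   -0.185   0.1168]
stand [ 0.6422 -0.1408  0.0291]
pink [ 0.6359 -0.2649  0.1012]
blue [ 0.7067 -0.3631  0.1018]
bot [ 0.4148 -0.1643  0.06  ]
er [ 0.6044 -0.3419  0.0135]
ring [ 0.3915 -0.0207  0.0155]
lamp [ 0.7633 -0.0736  0.3539]
box [ 0.4802 -0.2925  0.0311]
bench [ 0.579  -0.2233  0.0012]
[360 194   9   8  61] [363.95081967 197.44262295] [ 0.5046 -0.3693  0.0526]
[341 196  10   9  61] [345.60655738 200.04918033] [ 0.5002 -0.3178  0.0529]
[323 199   9   9  62] [327.25806452 202.93548387] [ 0.4951 -0.266   0.0532]
pulleytop [272 197  17  17 165] [ 0.4949 -0.1341  0.07  ] ((493.9505920410156, -134.28956604003906), (43.497962951660156, 44.571041107177734), 86.22956085205078)
pulleytop [199 207  11  21 114] [0.4741 0.071  0.0699] ((473.6005859375, 72.00066375732422), (27.04104995727539, 54.60710906982422), 88.24492645263672)
pulleytop [212 207  13  16  86] [0.4799 0.0373 0.07  ] ((479.4728088378906, 36.824134826660156), (43.903038024902344, 25.557043075561523), 16.153640747070312)
stand [198  93  46  36 891] [0.7945 0.0178 0.03  ] ((795.1014404296875, 20.760658264160156), (93.03392028808594, 121.67420959472656), 15.318074226379395)
stand [251 147  53  22 726] [ 0.6381 -0.1365  0.0299] ((641.9603271484375, -137.8118896484375), (150.1818084716797, 61.8939323425293), 88.7955551147461)
stand [313 187  63  31 617] [ 0.4977 -0.3151  0.0303] ((500.28204345703125, -317.4898376464844), (63.86748504638672, 169.5195770263672), 5.460206031799316)
```

```bash
cat > press.py <<'E'
from cell import r
import numpy as np
def press(x,y,top=.053):
    q=r.current_ee_rot(); oh=r.finger_overhang
    (r.move_to if r.current_tool_pos()[2]>.15 else lambda p,q:r.move_linear(p,vel=.15))([x,y,top+oh+.014],q)
    f0=r.current_contact_force()[2]
    r.move_linear([x,y,top+oh+.002],vel=.1)
    z=top+oh-.003; n=0; log=[]
    while n<10:
        r.move_linear([x,y,z],vel=.04); f=r.current_contact_force()[2]-f0; log.append((round(float(r.current_tool_pos()[2]-oh),4),round(float(f),1)))
        if abs(f)>10: break
        z-=.001; n+=1
    print(log)
    r.move_linear([x,y,top+oh+.014],vel=.1); print("up",round(float(r.current_contact_force()[2]-f0),1),r.current_t())
E
python3 - <<'E'
from cell import r
from press import press
r.set_gripper(0.0,40)
print(r.current_t())
press(.495,-.266)
E
```

```text
0.8667
[(0.0499, -0.8), (0.0491, -0.4), (0.048, -1.0), (0.0469, -0.8), (0.0459, -0.4), (0.0449, -0.6), (0.0439, -0.1), (0.0429, -0.9), (0.0419, -0.1), (0.0409, -0.4)]
up -0.6 5.5417
```

```bash
python3 - <<'E'
from cell import r,optics
import cv2,numpy as np
print(r.current_tool_pos(),r.current_ee_rot(),r.current_opening(),r.current_contact_force())
d=optics.get_image("scene"); w=optics.get_image("wrist"); print(w["fx"],w["cx"],w["cy"],np.round(w["mount"],3).tolist())
a=cv2.resize(d["pixels"][180:300,230:380],(600,480),interpolation=2); b=cv2.resize(w["pixels"],(640,480))
cv2.imwrite("pics/p1.png",cv2.resize(np.hstack([a,b])[:,:,::-1],(800,310)))
E
```

```text
[ 0.49514877 -0.26610099  0.08928608] [9.80879682e-01 1.94614632e-01 3.22048527e-04 3.01209825e-04] 0.0030255338076831174 [-0.19275654 -0.77728966 -0.08244596]
333.47850021588295 254.94205113084345 187.69772411877892 [[0.001, -0.951, -0.311, 0.08], [1.0, 0.001, 0.0, -0.0], [0.0, -0.311, 0.951, -0.148], [0.0, 0.0, 0.0, 1.0]]
```

View pics/p1.png

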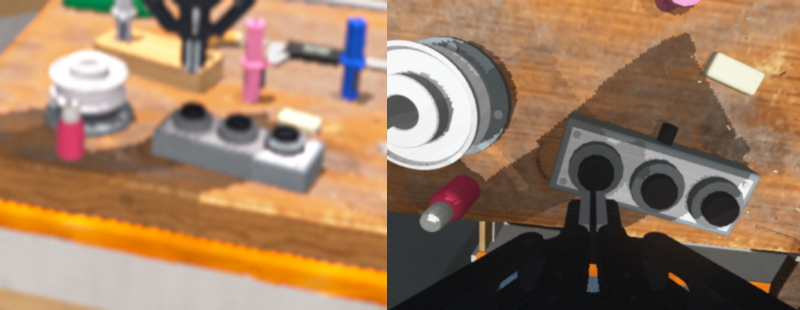

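The left pane (scene crop) shows the shut fingertips at about (193,70), above the left button at (195,110). The right pane (wrist) has them just in front of that button at (596,168). The tips look higher than I reckoned, so I'll measure their height from depth.

```bash
python3 - <<'E'
from cell import r,optics
import numpy as np
from h import *
from scipy.spatial.transform import Rotation as R
for n in("scene","wrist"):
    d=optics.get_image(n)
    T=None
    if n=="wrist":
        T=np.eye(4);T[:3,:3]=R.from_quat(r.current_ee_rot()).as_matrix();T[:3,3]=r.current_tool_pos();T=T@d["mount"]
    P=cloud(d,T)
    m=(np.hypot(P[...,0]-.495,P[...,1]+.266)<.035)&(d["depth"]>0)
    h,e=np.histogram(P[m][:,2],bins=np.arange(.02,.14,.004)); print(n,list(zip(np.round(e,3),h)))
    q=P[m&(P[...,2]>.06)&(P[...,2]<.11)]; 
    if len(q): i=q[:,2].argmin(); print(q[i],q.min(0),q.max(0))
E
```

```text
scene [(np.float64(0.02), np.int64(15)), (np.float64(0.024), np.int64(31)), (np.float64(0.028), np.int64(85)), (np.float64(0.032), np.int64(22)), (np.float64(0.036), np.int64(28)), (np.float64(0.04), np.int64(50)), (np.float64(0.044), np.int64(13)), (np.float64(0.048), np.int64(31)), (np.float64(0.052), np.int64(13)), (np.float64(0.056), np.int64(0)), (np.float64(0.06), np.int64(0)), (np.float64(0.064), np.int64(0)), (np.float64(0.068), np.int64(0)), (np.float64(0.072), np.int64(0)), (np.float64(0.076), np.int64(0)), (np.float64(0.08), np.int64(0)), (np.float64(0.084), np.int64(0)), (np.float64(0.088), np.int64(0)), (np.float64(0.092), np.int64(0)), (np.float64(0.096), np.int64(7)), (np.float64(0.1), np.int64(12)), (np.float64(0.104), np.int64(15)), (np.float64(0.108), np.int64(14)), (np.float64(0.112), np.int64(15)), (np.float64(0.116), np.int64(11)), (np.float64(0.12), np.int64(16)), (np.float64(0.124), np.int64(10)), (np.float64(0.128), np.int64(19)), (np.float64(0.132), np.int64(10))]
[ 0.48476881 -0.2687907   0.09730775] [ 0.48007994 -0.27966517  0.09730775] [ 0.49629674 -0.2535
[... 454 characters left out ...]
oat64(0.068), np.int64(0)), (np.float64(0.072), np.int64(0)), (np.float64(0.076), np.int64(0)), (np.float64(0.08), np.int64(0)), (np.float64(0.084), np.int64(0)), (np.float64(0.088), np.int64(0)), (np.float64(0.092), np.int64(0)), (np.float64(0.096), np.int64(59)), (np.float64(0.1), np.int64(192)), (np.float64(0.104), np.int64(267)), (np.float64(0.108), np.int64(295)), (np.float64(0.112), np.int64(316)), (np.float64(0.116), np.int64(323)), (np.float64(0.12), np.int64(358)), (np.float64(0.124), np.int64(294)), (np.float64(0.128), np.int64(562)), (np.float64(0.132), np.int64(339))]
[ 0.5054745  -0.26380565  0.09715223] [ 0.49575471 -0.2753255   0.09715223] [ 0.50776524 -0.25032509  0.10999601]
```

```bash
python3 - <<'E'
from cell import r,optics
import numpy as np
from h import *
d=optics.get_image("wrist"); M=np.linalg.inv(d["mount"])
for z in(-.03,-.008,0,.003,.022):
    p=M@[0,0,z,1]; print(z,d["fx"]*p[0]/p[2]+d["cx"],d["fy"]*p[1]/p[2]+d["cy"],p[2])
for v in range(200,320,8): print(v,np.round(d["depth"][v,246:276:4],3),d["pixels"][v,254])
d=dict(np.load("pics/scene0.npz")); P=cloud(d)
m=(np.hypot(P[...,0]-.21,P[...,1]+.508)<.09)&(d["depth"]>0)&(P[...,2]>.12); print("open tip",P[m][:,2].min(),P[m][P[m][:,2].argmin()])
print(r.finger_overhang)
E
```

```text
-0.03 255.16733256705504 282.72669974608226 0.13722589600440094
-0.008 255.14204572345758 255.75246643158974 0.1581381228200718
0 255.13443258132654 247.63129973445112 0.1657425689348612
0.003 255.13175471396812 244.77473843082586 0.16859423622790723
0.022 255.11669501395548 228.7101054440307 0.18665479575053204
200 [0.197 0.197 0.196 0.196 0.196 0.196 0.198 0.2  ] [26 26 26]
208 [0.197 0.197 0.198 0.197 0.198 0.198 0.199 0.197] [29 28 29]
216 [0.2   0.199 0.199 0.2   0.199 0.198 0.199 0.199] [27 27 27]
224 [0.2   0.201 0.201 0.2   0.201 0.201 0.2   0.202] [26 25 25]
232 [0.202 0.203 0.203 0.202 0.202 0.202 0.203 0.215] [24 23 24]
240 [0.15  0.15  0.15  0.148 0.15  0.15  0.229 0.229] [25 24 24]
248 [0.141 0.143 0.142 0.142 0.142 0.142 0.141 0.15 ] [23 21 21]
256 [0.136 0.136 0.136 0.136 0.136 0.136 0.135 0.144] [23 24 24]
264 [0.13  0.13  0.129 0.129 0.13  0.131 0.129 0.137] [19 18 18]
272 [0.124 0.123 0.124 0.124 0.124 0.125 0.124 0.132] [23 22 21]
280 [0.121 0.121 0.121 0.122 0.122 0.118 0.118 0.115] [26 24 25]
288 [0.113 0.122 0.123 0.123 0.112 0.114 0.112 0.111] [25 24 24]
296 [0.108 0.119 0.124 0.123 0.109 0.109 0.109 0.109] [25 23 23]
304 [0.106 0.119 0.124 0.124 0.11  0.105 0.105 0.105] [23 22 22]
312 [0.108 0.119 0.125 0.126 0.115 0.101 0.102 0.101] [22 21 21]
open tip 0.24328167292338354 [ 0.18581276 -0.46672763  0.24328167]
0.022
```

The depth from both cameras puts the real fingertips about 8 mm behind the reported TCP when shut, and about 19 mm behind when open. That is about 30 mm short of r.finger_overhang, so the first press never touched the button. I'll use the measured offset and let the contact force confirm it.

```bash
sed -i 's/oh=r.finger_overhang/oh=-.0076  # measured, not r.finger_overhang/' press.py; python3 - <<'E'
from press import press
press(.495,-.266)
E
```

```text
[(0.0504, 2.9), (0.0493, 3.0), (0.0484, 6.4), (0.0482, 17.1)]
up -0.8 7.7833
```

```bash
python3 - <<'E'
from cell import r,optics
from press import press
press(.5047,-.3695); press(.500,-.318)
import numpy as np,cv2
from h import *
from scipy.spatial.transform import Rotation as R
r.set_gripper(1.0)
p=r.current_tool_pos(); r.move_linear([p[0],p[1],.20],vel=.4)
r.move_to([.53,-.15,.25],[1,0,0,0]) if r.inverse_kinematics([.53,-.15,.25],[1,0,0,0]) is not None else print("noik")
q=r.current_q(); p=r.current_tool_pos(); e=r.current_ee_rot()
d=optics.get_image("wrist"); np.savez("pics/w1.npz",p=p,e=e,**d); print(r.current_t(),p,e,q)
cv2.imwrite("pics/w1.png",cv2.resize(d["pixels"][:,:,::-1],(800,600)))
E
```

```text
[(0.0502, 3.8), (0.0492, 5.5), (0.0485, 8.5), (0.0483, 17.5)]
up 0.4 10.2667
[(0.0503, 2.8), (0.0493, 2.4), (0.0485, 6.7), (0.0483, 16.9)]
up -0.3 12.4
14.475 [ 0.52957593 -0.15037144  0.24872259] [ 9.99999149e-01  7.82767915e-04 -1.02183471e-03 -2.13385814e-04] [-3.61072359e-01  3.29219206e-01  1.62112237e+00 -3.48909095e-04
  1.19331350e+00  1.20828737e+00]
```

View pics/w1.png

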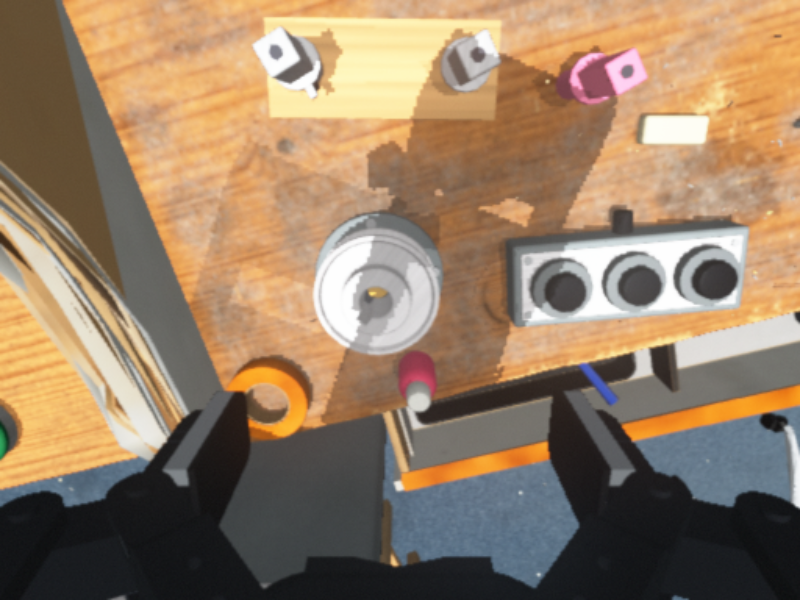

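The keyed shaft is the left one, because its nib shows at (313,93). The plain one is at (470,58), the pulley bore is at (375,295), and the pink bottle is at (418,380). I'll zoom in on the shaft and bore.

```bash
python3 - <<'E'
import numpy as np,cv2
from h import *
from scipy.spatial.transform import Rotation as R
d=dict(np.load("pics/w1.npz")); T=np.eye(4);T[:3,:3]=R.from_quat(d["e"]).as_matrix();T[:3,3]=d["p"];T=T@d["mount"]
np.save("pics/T1.npy",T)
a=d["pixels"][10:70,155:215]; b=d["pixels"][158:218,210:270]
im=np.hstack([cv2.resize(x,(400,400),interpolation=cv2.INTER_NEAREST) for x in(a,b)])
cv2.imwrite("pics/z1.png",im[:,:,::-1])
P=cloud(d,T)
for n,lo,hi,box in(("head",.112,.121,(10,70,155,215)),("collar",.064,.073,(10,70,155,215)),("hub",.066,.074,(140,230,195,285)),("hollow",.0,.06,(172,205,220,260)),("headplain",.112,.121,(10,70,280,325))):
    y0,y1,x0,x1=box; Q=P[y0:y1,x0:x1].reshape(-1,3); Q=Q[(Q[:,2]>lo)&(Q[:,2]<hi)]
    if len(Q)>3: print(n,len(Q),Q.mean(0).round(4),cv2.minAreaRect((Q[:,:2]*1000).astype(np.float32)))
E
```

```text
head 605 [ 0.6424 -0.0893  0.1153] ((642.5304565429688, -88.85050964355469), (18.31743621826172, 18.193538665771484), 29.4053955078125)
collar 361 [ 0.6384 -0.0959  0.0674] ((640.1380004882812, -94.45433044433594), (23.58576202392578, 29.50986671447754), 67.10772705078125)
hub 1184 [ 0.497  -0.1347  0.0694] ((495.9836730957031, -134.37405395507812), (46.42574691772461, 46.484283447265625), 42.73906707763672)
hollow 379 [ 0.4913 -0.1324  0.0433] ((496.89263916015625, -133.24110412597656), (37.68598556518555, 42.8583869934082), 0.2643299996852875)
headplain 590 [ 0.6416 -0.1885  0.1154] ((641.67138671875, -188.72662353515625), (17.912385940551758, 18.211698532104492), 28.12268829345703)
```

View pics/z1.png

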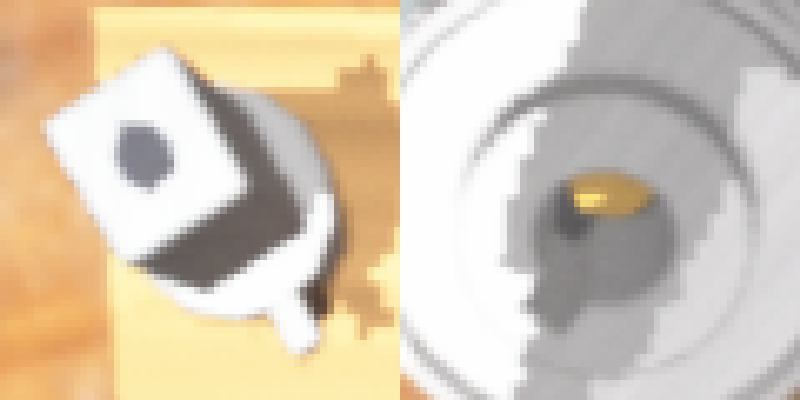

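The left pane shows the head's square with the nib at (300,330), pointing lower right. The right pane shows the bore centred near (600,240), with the keyway running to about (555,315), lower left. I'll fit both to the pixels that look down through the mouth plane.

```bash
cat > bore.py <<'E'
from h import *
from scipy.optimize import least_squares
def bore(d,T,c0=(.496,-.1345),zm=.07,dz=.004):
    """opening seen on the mouth plane: circle fit + keyway direction"""
    P=cloud(d,T); h,w=d["depth"].shape
    m=(P[...,2]<zm-dz)&(d["depth"]>0)
    q=[]
    for v,u in zip(*np.nonzero(m)):
        p=cast(d,u,v,zm,T)[:2]
        if np.hypot(*(p-c0))<.0205: q.append(p)
    q=np.array(q); c=np.array(c0)
    for _ in range(20):   # keyway points excluded from the centring
        k=np.hypot(*(q-c).T); far=q[k>.0125]-c
        a=np.arctan2(*far.mean(0)[::-1]) if len(far) else 0
        e=np.array([np.cos(a),np.sin(a)]); n=np.array([-e[1],e[0]])
        s=(q-c)@e; t=(q-c)@n; disk=(k<.0125)&~((s>.009)&(abs(t)<.005))
        c=c+.5*np.array([0,0]) + .5*(e*(s[disk].min()+.011)+n*(t[disk].max()+t[disk].min())/2)
    return c,np.degrees(a),len(q),len(far),s.max(),(t.min(),t.max()),q
E
python3 - <<'E'
from bore import *
d=dict(np.load("pics/w1.npz")); T=np.load("pics/T1.npy")
for dz in(.004,.008):
    o=bore(d,T,dz=dz); print(o[:-1])
q=o[-1]; print(q.min(0),q.max(0))
nib=cast(d,155+300/6.667-.5,10+335/6.667-.5,.068,T); print("nib",nib, np.degrees(np.arctan2(nib[1]+.0889,nib[0]-.6425)))
t=dict(np.load("pics/top0.npz")); P=cloud(t); g=t["pixels"].astype(int); m=(g[...,1]>g[...,0]+30)&(P[...,0]<.95)&(abs(P[...,1])<.25)&(P[...,0]>.6)
print("lamp",np.percentile(P[m&(P[...,2]>.15)],[1,50,99],axis=0))
s=dict(np.load("pics/scene0.npz")); P=cloud(s); g=s["pixels"].astype(int); m=(g[...,1]>g[...,0]+30)&(P[...,0]>.6)&(P[...,0]<1)&(P[...,2]>.15)&(abs(P[...,1])<.3); print("lamp2",np.percentile(P[m],[1,50,99],axis=0))
E
```

```text
(array([ 0.49605936, -0.13424008]), np.float64(141.20014510768672), 347, 25, np.float64(0.016157242426747515), (np.float64(-0.01030488775624671), np.float64(0.01030488747979556)))
(array([ 0.49628949, -0.13391639]), np.float64(142.00931101509087), 317, 12, np.float64(0.014556860418232544), (np.float64(-0.009922321187917856), np.float64(0.009922320251951607)))
[ 0.48400972 -0.14513478] [ 0.50603815 -0.12313245]
nib [ 0.62544301 -0.09883156  0.068     ] -149.78957155285033
lamp [[ 0.72858681 -0.13410959  0.29172369]
 [ 0.76386129 -0.07574387  0.34762056]
 [ 0.82471711 -0.01976521  0.35992731]]
lamp2 [[ 0.72565038 -0.141446    0.27120007]
 [ 0.73733558 -0.09070471  0.29912806]
 [ 0.79676649 -0.03757147  0.33958192]]
```

```bash
cat > look.py <<'E'
from cell import r,optics
from bore import *
from scipy.spatial.transform import Rotation as R
def quat(psi): return (R.from_euler("z",psi,degrees=True)*R.from_quat([1,0,0,0])).as_quat()
def look():
    p=r.current_tool_pos(); e=r.current_ee_rot(); d=optics.get_image("wrist")
    T=np.eye(4);T[:3,:3]=R.from_quat(e).as_matrix();T[:3,3]=p
    return d,T@d["mount"],p
E
python3 - <<'E'
from look import *
r.move_to([.496,-.134,.116],quat(57))
d,T,p=look(); np.savez("pics/w2.npz",T=T,**d); o=bore(d,T); print("bore",o[:-1],p,r.current_t())
o=bore(d,T,dz=.007); print(o[:-1])
P=cloud(d,T); m=(abs(P[...,2]-.07)<.003)&(np.hypot(P[...,0]-.496,P[...,1]+.134)<.03); print("hub z",np.median(P[m][:,2]),cv2.minAreaRect((P[m][:,:2]*1e3).astype(np.float32)))
r.move_linear([.496,-.134,.16],vel=.3)
r.move_to([.6425,-.0889,.158],quat(119.4))
d,T,p=look(); np.savez("pics/w3.npz",T=T,**d); P=cloud(d,T)
m=(P[...,2]>.111)&(P[...,2]<.121)&(np.hypot(P[...,0]-.6425,P[...,1]+.0889)<.02); print("head",np.median(P[m][:,2]),cv2.minAreaRect((P[m][:,:2]*1e3).astype(np.float32)),p,r.current_t(),r.current_q())
a=cv2.imread; w2=dict(np.load("pics/w2.npz"))["pixels"]
im=np.hstack([cv2.resize(x[120:320,150:350],(400,400)) for x in(w2,d["pixels"])]); cv2.imwrite("pics/z2.png",im[:,:,::-1])
E
```

```text
bore (array([ 0.4955616, -0.1333904]), np.float64(142.30781802627877), 915, 61, np.float64(0.0161742394862865), (np.float64(-0.010361488347732819), np.float64(0.010361484102132215))) [ 0.49629779 -0.13475129  0.11619086] 15.4583
(array([ 0.49592155, -0.13261371]), np.float64(142.74726258686457), 827, 42, np.float64(0.015893828139974826), (np.float64(-0.009510849732208027), np.float64(0.009510849306580414)))
hub z 0.06941104837344275 ((495.53076171875, -134.4378662109375), (47.048282623291016, 46.74844741821289), 43.40713882446289)
head 0.11535836740856188 ((642.2510375976562, -88.95742797851562), (17.88127326965332, 18.5841007232666), 28.72016716003418) [ 0.64176214 -0.08904296  0.15723774] 16.7083 [-2.09938846e-01  5.96529682e-01  1.44051915e+00 -1.24877202e-04
  1.10562486e+00 -7.20482917e-01]
```

View pics/z2.png

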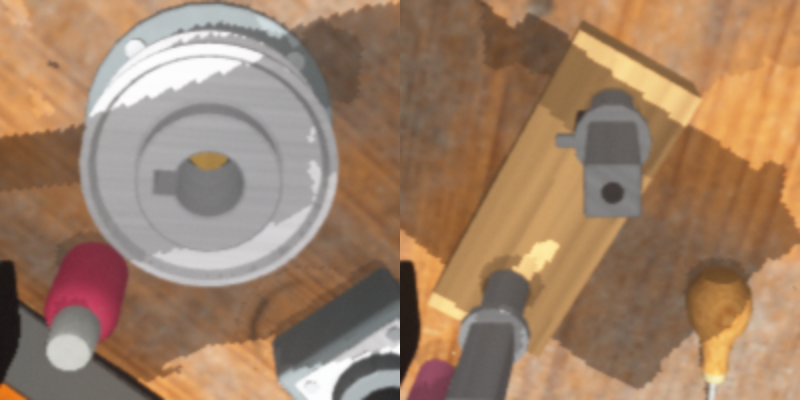

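The left pane shows the bore at (209,183) with the keyway pointing straight left to (153,182). The right pane shows the head at (612,190) with the nib also straight left at (560,140). So the turn is close to 119° to 57°. I'll refine the bore from these pixels, then grasp and lift.

```bash
python3 - <<'E'
from look import *
d=dict(np.load("pics/w2.npz")); T=d["T"]
f=lambda u,v,z=.07:cast(d,150+u/2-.25,120+v/2-.25,z,T)[:2]
c=f(209.5,183); k=f(154,182.5); print("bore",c,"key end",k,np.hypot(*(k-c)),np.degrees(np.arctan2(*(k-c)[::-1])), "widths",np.hypot(*(f(175,183)-f(244,183))),np.hypot(*(f(153,170)-f(153,195))))
r.move_linear([.6423,-.0890,.0734],rot=quat(119.2),vel=.1)
print(r.current_tool_pos(),r.current_contact_force())
r.set_gripper(0.0,100); print("grip",r.current_opening(),r.current_finger_force(),r.current_contact_force(),r.current_tool_pos(),r.current_t())
if r.current_opening()>.1:
    r.move_linear([.6423,-.0890,.150],vel=.12)
    r.sleep(.2); print(r.current_opening(),r.current_finger_force(),r.current_contact_force(),r.current_tool_pos(),r.current_t())
    q=r.inverse_kinematics([c[0],c[1],.16],quat(57)); print(q)
E
```

```text
bore [ 0.49651886 -0.13398694] key end [ 0.4820141  -0.12433402] 0.017423164996946378 146.35622593689496 widths 0.02166536639351892 0.008451482751171458
[ 0.64273732 -0.08910423  0.07411431] [-0.49022336  0.36338213 -0.36204613]
grip 0.1913471883109936 97.83138513565063 [-0.17400643  0.59686019  3.20287906] [ 0.64249353 -0.08903245  0.07370798] 18.3417
0.19505357746431234 97.51887559890747 [ 0.85450573 -0.20747524 -1.70031237] [ 0.64192581 -0.08895633  0.1491005 ] 19.3333
[-3.54115917e-01  3.67587803e-01  1.80781382e+00 -4.44089210e-16
  9.66191026e-01  2.21842736e-01]
```

```bash
cat > ins.py <<'E'
from look import *
OFF=.0577   # TCP above shaft's lower end
def down(x,y,psi,z1,step,flim,vel=.06,f0=None):
    f0=r.current_contact_force() if f0 is None else f0
    z=r.current_tool_pos()[2]; ok=True
    while z>z1+1e-5:
        z=max(z-step,z1); r.move_linear([x,y,z],rot=quat(psi),vel=vel)
        f=r.current_contact_force()-f0; p=r.current_tool_pos()
        print("z",round(float(p[2]),4),"cmd",round(z,4),"xy",np.round(p[:2],4),"f",np.round(f,1),"m",np.round(r.current_torque(),2))
        if f[2]>flim: ok=False; break
    print(ok,r.current_t()); return ok
E
python3 - <<'E'
from ins import *
x,y,psi=.4962,-.1341,56.4
r.move_linear([x,y,.148],rot=quat(psi),vel=.15)
r.move_linear([x,y,.135],vel=.1); r.sleep(.15); f0=r.current_contact_force(); print(f0,r.current_tool_pos(),r.current_t())
np.save("pics/f0.npy",f0)
if down(x,y,psi,.1145,.003,12,f0=f0): down(x,y,psi,.099,.003,12,f0=f0)
E
```

```text
[-0.23430417  0.58740257 -2.38970684] [ 0.49644474 -0.13411252  0.13527858] 21.0167
z 0.1323 cmd 0.1323 xy [ 0.4962 -0.1341] f [ 0.6 -0.9 -0.1] m [ 0.02 -0.    0.03]
z 0.1291 cmd 0.1293 xy [ 0.4961 -0.1341] f [ 0.8  0.2 -0.1] m [ 0.02 -0.03  0.04]
z 0.1261 cmd 0.1263 xy [ 0.4961 -0.134 ] f [-0.5 -1.  -0.3] m [ 0.11 -0.08 -0.  ]
z 0.1231 cmd 0.1233 xy [ 0.4961 -0.1341] f [ 0.1 -0.8  0.6] m [ 0.02 -0.01  0.01]
z 0.1201 cmd 0.1203 xy [ 0.4961 -0.1341] f [ 1.1 -0.4  0. ] m [-0.01  0.04  0.02]
z 0.1171 cmd 0.1173 xy [ 0.4961 -0.1341] f [ 0.  -0.9  0.2] m [-0.   -0.02 -0.04]
z 0.1143 cmd 0.1145 xy [ 0.4961 -0.1341] f [ 0.6 -0.7  1. ] m [ 0.01  0.02 -0.05]
True 22.7667
z 0.1111 cmd 0.1113 xy [ 0.4961 -0.134 ] f [ 0.7 -0.2  0.5] m [-0.01 -0.01  0.07]
z 0.1081 cmd 0.1083 xy [ 0.4961 -0.1341] f [ 0.5 -0.5 -0.2] m [-0.03  0.02  0.04]
z 0.1051 cmd 0.1053 xy [ 0.4961 -0.1341] f [-0.5 -0.2  0.5] m [-0.01  0.    0.05]
z 0.1021 cmd 0.1023 xy [ 0.4961 -0.1341] f [ 0.7 -0.3  0.4] m [-0.02  0.04  0.01]
z 0.0992 cmd 0.0993 xy [ 0.4961 -0.1341] f [-0.1 -0.4  0.9] m [ 0.    0.05 -0.04]
z 0.099 cmd 0.099 xy [ 0.4962 -0.1341] f [ 0.2 -0.3  0.4] m [0.02 0.05 0.01]
True 24.2667
```

The shaft and key went in without force. Now I'll push on against the spring until the collar seats.

```bash
python3 - <<'E'
from ins import *
x,y,psi=.4962,-.1341,56.4; f0=np.load("pics/f0.npy")
if down(x,y,psi,.0845,.003,22,f0=f0): down(x,y,psi,.0775,.0007,22,.03,f0=f0)
r.sleep(.5); p=r.current_tool_pos(); print("end",p,r.current_contact_force()-f0,r.current_opening(),r.current_finger_force(),r.current_t())
E
```

```text
z 0.0958 cmd 0.096 xy [ 0.4961 -0.1341] f [ 0.4 -1.   0.2] m [ 0.04 -0.   -0.  ]
z 0.0932 cmd 0.093 xy [ 0.4965 -0.1342] f [ 0.3 -0.6  4.2] m [-0.06 -0.04  0.01]
z 0.0901 cmd 0.09 xy [ 0.4965 -0.1342] f [ 1.4 -0.1  5.6] m [-0.01 -0.18 -0.04]
z 0.0871 cmd 0.087 xy [ 0.4965 -0.1342] f [ 1.1 -1.7  6.9] m [-0.11 -0.3  -0.02]
z 0.0847 cmd 0.0845 xy [ 0.4965 -0.1342] f [ 0.9 -1.4  7.1] m [-0.15 -0.34 -0.  ]
True 25.5167
z 0.0842 cmd 0.084 xy [ 0.4965 -0.1342] f [ 0.4 -0.9  8.1] m [-0.11 -0.25 -0.02]
z 0.0837 cmd 0.0833 xy [ 0.4965 -0.1342] f [ 1.5 -1.   9.2] m [-0.1  -0.19  0.01]
z 0.0836 cmd 0.0826 xy [ 0.4967 -0.1343] f [-1.2  0.4 17.7] m [0.19 0.39 0.  ]
z 0.0836 cmd 0.0819 xy [ 0.4968 -0.1343] f [-3.1  0.5 27.5] m [0.33 0.93 0.01]
False 26.5167
end [ 0.49674914 -0.13427159  0.08357765] [-3.14326586  0.60347502 27.23111882] 0.19818867185710923 101.55808210372925 27.0167
```

It hit a hard stop near the home height, about 2 mm off my reckoning, so I'll check the collar against the face from the cameras.

```bash
python3 - <<'E'
from look import *
d,T,p=look(); P=cloud(d,T); c=np.array([.4962,-.1341])
k=np.hypot(P[...,0]-c[0],P[...,1]-c[1])
for n,m in(("hub 17.5-22",(k>.0175)&(k<.022)),("collar 10-14.5",(k>.010)&(k<.0143))):
    z=P[m&(P[...,2]<.09)&(P[...,2]>.06)][:,2]; h,e=np.histogram(z,np.arange(.060,.090,.001)); print(n,len(z),np.median(z),dict(zip(np.round(e,3).tolist(),h.tolist())))
s=optics.get_image("scene")
M=s["camera_from_world"]; q=M@[*c,.08,1]; u=int(s["fx"]*q[0]/q[2]+s["cx"]);v=int(s["fy"]*q[1]/q[2]+s["cy"])
q=np.linalg.inv(T)@[*c,.076,1]; u2=int(d["fx"]*q[0]/q[2]+d["cx"]);v2=int(d["fy"]*q[1]/q[2]+d["cy"]); print(u,v,u2,v2)
im=np.hstack([cv2.resize(s["pixels"][v-30:v+30,u-30:u+30],(400,400)),cv2.resize(d["pixels"][v2-60:v2+60,u2-60:u2+60],(400,400))]); cv2.imwrite("pics/z3.png",im[:,:,::-1]); print(r.current_t())
E
```

```text
hub 17.5-22 1068 0.06953202090437616 {0.06: 0, 0.061: 0, 0.062: 0, 0.063: 0, 0.064: 0, 0.065: 0, 0.066: 2, 0.067: 8, 0.068: 207, 0.069: 589, 0.07: 170, 0.071: 12, 0.072: 2, 0.073: 3, 0.074: 7, 0.075: 15, 0.076: 33, 0.077: 19, 0.078: 1, 0.079: 0, 0.08: 0, 0.081: 0, 0.082: 0, 0.083: 0, 0.084: 0, 0.085: 0, 0.086: 0, 0.087: 0, 0.088: 0}
collar 10-14.5 656 0.07765149982073911 {0.06: 0, 0.061: 0, 0.062: 0, 0.063: 0, 0.064: 0, 0.065: 0, 0.066: 0, 0.067: 0, 0.068: 11, 0.069: 22, 0.07: 7, 0.071: 0, 0.072: 2, 0.073: 2, 0.074: 1, 0.075: 6, 0.076: 88, 0.077: 257, 0.078: 76, 0.079: 16, 0.08: 18, 0.081: 16, 0.082: 17, 0.083: 22, 0.084: 10, 0.085: 17, 0.086: 14, 0.087: 23, 0.088: 13}
264 200 253 240
27.1167
```

View pics/z3.png

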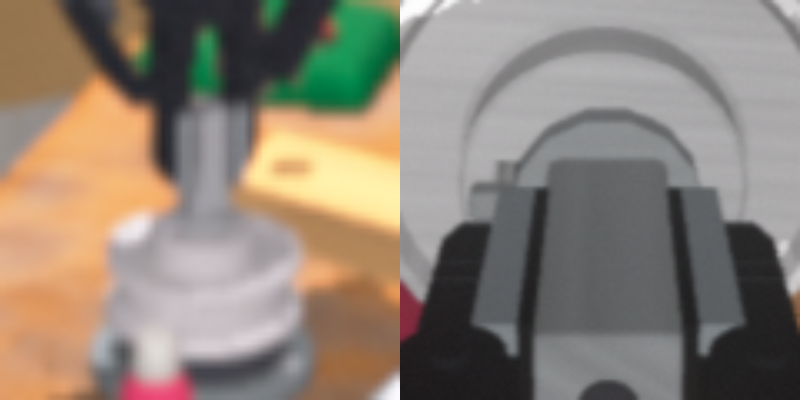

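The left pane shows the shaft standing in the pulley. The right pane shows the collar (arc at (605,115)) and the nib (505,170) lying over the keyway side. Depth puts the collar's top about 8 mm above the hub instead of 6, and the moment points to contact on the nib side. I suspect a gap of up to 2 mm or a tilt, so I'll fit planes to the collar and hub.

```bash
cat > gap.py <<'E'
from look import *
def gap(psi=56.4,c=(.4962,-.1341),N=4):
    A={"hub":[],"col":[],"nib":[]}; c=np.array(c)
    for _ in range(N):
        d,T,p=look(); P=cloud(d,T)[d["depth"]>0]
        a=np.radians(psi); ex=np.array([np.cos(a),np.sin(a)]); ey=np.array([np.sin(a),-np.cos(a)])
        s=(P[:,:2]-c)@ex; t=(P[:,:2]-c)@ey; k=np.hypot(s,t); z=P[:,2]
        A["hub"].append(np.c_[s,t,z][(k>.0175)&(k<.0225)&(abs(z-.0695)<.0025)])
        A["col"].append(np.c_[s,t,z][(k>.0095)&(k<.0138)&(abs(z-.0765)<.004)&(s>.009)])
        A["nib"].append(np.c_[s,t,z][(t<-.0165)&(t>-.0215)&(abs(s)<.004)&(abs(z-.0765)<.003)])
    for n,q in A.items():
        q=np.vstack(q)
        if len(q)<10: print(n,len(q)); continue
        b=np.linalg.lstsq(np.c_[q[:,:2]-q[:,:2].mean(0),np.ones(len(q))],q[:,2],rcond=None)[0]
        print(n,len(q),"at s,t mm",(q[:,:2].mean(0)*1e3).round(1),"z",round(b[2]*1e3,2),"med",round(np.median(q[:,2])*1e3,2),"slope deg",np.degrees(b[:2]).round(2))
E
python3 - <<'E'
from gap import *
gap()
v=R.from_quat(r.current_ee_rot()).as_matrix(); print(v[:,2],r.current_tool_pos(),r.current_contact_force()-np.load("pics/f0.npy"),r.current_torque())
s=R.from_matrix(v)
E
```

```text
hub 4572 at s,t mm [12.4  1.4] z 69.46 med 69.49 slope deg [-0.4  -0.17]
col 1020 at s,t mm [10.9 -0. ] z 77.55 med 77.49 slope deg [-8.38  0.3 ]
nib 342 at s,t mm [  0.9 -19. ] z 76.42 med 76.58 slope deg [-15.03   5.09]
[ 1.41108130e-03 -5.13069122e-04 -9.99998873e-01] [ 0.4967723  -0.13427065  0.0835916 ] [-4.10322275  1.59650644 26.95699635] [0.3148537  0.89524103 0.01529391]
```

```bash
python3 - <<'E'
from gap import *
f0=np.load("pics/f0.npy")
def rd(t): 
    f=r.current_contact_force()-f0; p=r.current_tool_pos(); print(t,np.round(p*1e3,2),"f",np.round(f,1),"m",np.round(r.current_torque(),2)); return f
r.move_linear([.4962,-.1341,.0855],vel=.05); rd("up")
for dx,dy in((-.001,0),(.0,-.001),(0,.001)):
    x,y=.4962+dx,-.1341+dy
    r.move_linear([x,y,.0855],vel=.05); rd((dx,dy))
    r.move_linear([x,y,.0826],vel=.03)
    rd(" push")
    r.move_linear([x,y,.0855],vel=.05)
print(r.current_t())
d,T,p=look(); cv2.imwrite("pics/z4.png",cv2.resize(d["pixels"][170:330,165:345],(720,600),interpolation=cv2.INTER_CUBIC)[:,:,::-1])
E
```

```text
up [ 496.47 -134.2    85.92] f [ 2.4 -1.6  7. ] m [-0.13 -0.38  0.  ]
(-0.001, 0) [ 495.81 -134.25   85.72] f [ 4.3 -0.3  6.4] m [-0.17 -1.09  0.03]
 push [ 495.99 -134.31   83.61] f [ 1.9  0.1 18.7] m [ 0.16 -0.41  0.03]
(0.0, -0.001) [ 495.81 -134.71   85.18] f [3.2 2.6 7.4] m [ 0.81 -0.49 -0.03]
 push [ 496.12 -134.75   83.6 ] f [-1.9  4.8 24.8] m [1.33 0.57 0.02]
(0, 0.001) [ 496.   -133.44   85.38] f [ 0.7 -3.3  7.2] m [-0.7  -0.11  0.04]
 push [ 496.28 -133.52   83.62] f [-2.8 -1.9 21.5] m [-0.42  0.9   0.01]
29.8167
```

View pics/z4.png

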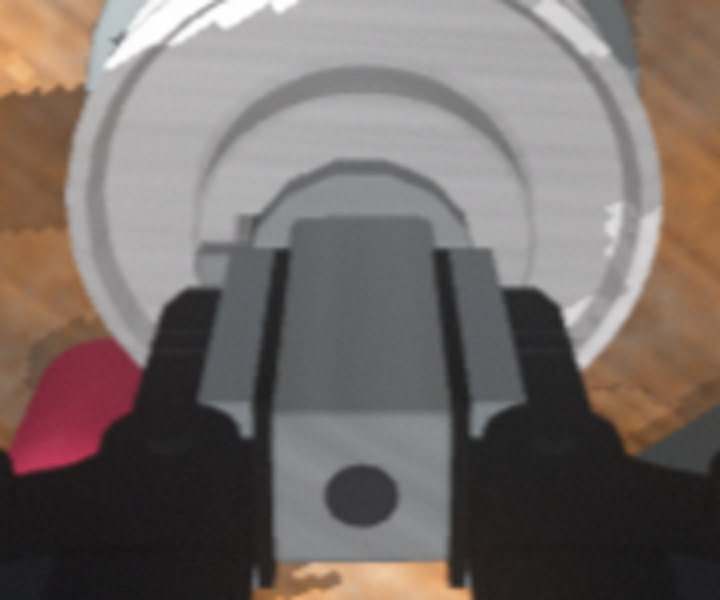

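The picture shows the head's top face with its centre hole at (362,495), the collar arc at (365,165) and the nib at (220,255). The stop is rigid at 83.6 mm wherever I shift sideways, which suggests the collar is on the face and the shaft slipped slightly in the grip. The head's top must be at 124 mm when home, so I'll measure that while pushing.

```bash
python3 - <<'E'
from look import *
f0=np.load("pics/f0.npy")
def meas(t):
    o=[]
    for _ in range(3):
        d,T,p=look(); P=cloud(d,T)
        m=np.zeros(d["depth"].shape,bool); m[:,:]=False
        v0,v1=170+int(425/3.75),170+int(550/3.75); u0,u1=165+int(290/4),165+int(435/4)
        z=P[v0:v1,u0:u1,2]; n=P[v0:v1,u0:u1].reshape(-1,3); n=n[abs(n[:,2]-np.median(z))<.002]
        o.append(np.median(n[:,2])); k=np.hypot(P[...,0]-.4962,P[...,1]+.1341); hub=np.median(P[(k>.0175)&(k<.0225)&(abs(P[...,2]-.0695)<.0025)][:,2])
    A=np.c_[n[:,:2]-n[:,:2].mean(0),np.ones(len(n))]; b=np.linalg.lstsq(A,n[:,2],rcond=None)[0]
    print(t,"head z",np.round(o,4),"hub",round(float(hub),4),"TCP",p[2].round(4),"tilt deg",np.degrees(b[:2]).round(2),"ctr",n.mean(0).round(4),"f",(r.current_contact_force()-f0).round(1))
meas("raised")
r.move_linear([.4960,-.1341,.0822],vel=.04); meas("pushed"); print(r.current_t())
d=dict(np.load("pics/w3.npz")); P=cloud(d,d["T"]); m=(P[...,2]>.111)&(P[...,2]<.121)&(np.hypot(P[...,0]-.6425,P[...,1]+.0889)<.008); print("in stand",np.median(P[m][:,2]))
E
```

```text
raised head z [0.1274 0.1273 0.1274] hub 0.0695 TCP 0.0854 tilt deg [0.47 0.04] ctr [ 0.4965 -0.1325  0.1274] f [ 0.5 -4.7  7.5]
pushed head z [0.1256 0.1256 0.1255] hub 0.0695 TCP 0.0836 tilt deg [-0.53  0.3 ] ctr [ 0.4967 -0.133   0.1256] f [-4.8  0.8 28.5]
30.4167
in stand 0.11555172246571385
```

The head sits 1.6–2 mm high, so the shaft isn't home. The moments place the hard contact on the key and nib side. I'll check the keyway in the earlier depth image and test small yaw changes under light push.

```bash
python3 - <<'E'
from look import *
d=dict(np.load("pics/w2.npz")); P=cloud(d,d["T"]); a=np.radians(146.4); e=np.array([np.cos(a),np.sin(a)]); n=np.array([-e[1],e[0]])
s=(P[...,:2]-[.4962,-.1341])@e; t=(P[...,:2]-[.4962,-.1341])@n
m=(s>.0185)&(s<.024)&(abs(t)<.005); print("hub beyond keyway z pct",np.percentile(P[m][:,2],[1,50,99]).round(4))
m=(s>.012)&(s<.0165)&(abs(t)<.0035); print("keyway z pct",np.percentile(P[m][:,2],[1,25,50,75,99]).round(4),m.sum())
f0=np.load("pics/f0.npy")
def rd(t): 
    f=r.current_contact_force()-f0; p=r.current_tool_pos(); print(t,np.round(p*1e3,2),"f",np.round(f,1),"m",np.round(r.current_torque(),2)); return f
x,y=.4960,-.1341
for psi in(58.9,53.9):
    r.move_linear([x,y,.0858],rot=quat(psi),vel=.05); rd(psi)
    r.move_linear([x,y,.0826],vel=.03); rd(" push")
r.move_linear([x,y,.0858],rot=quat(56.4),vel=.05)
print(r.current_t())
E
```

```text
hub beyond keyway z pct [0.0681 0.0695 0.0709]
keyway z pct [0.0539 0.0567 0.0584 0.0603 0.064 ] 10
58.9 [ 495.87 -133.71   85.81] f [ 0.8 -0.5  7.2] m [-0.02 -0.1   0.01]
 push [ 496.1  -133.81   83.59] f [-3.9  0.7 24.6] m [0.47 1.02 0.03]
53.9 [ 495.82 -133.81   85.69] f [ 0.9 -0.   6.4] m [-0.   -0.05 -0.01]
 push [ 496.07 -133.86   83.57] f [-4.7  1.4 25.2] m [ 0.54  1.08 -0.04]
31.6833
```

```bash
python3 - <<'E'
from look import *
f0=np.load("pics/f0.npy")
def rd(t): 
    f=r.current_contact_force()-f0; p=r.current_tool_pos(); print(t,np.round(p*1e3,2),"f",np.round(f,1),"m",np.round(r.current_torque(),2),r.current_opening().__round__(4)); return f
x,y=.4957,-.1337; r.set_gripper(0.0,120)
def tq(psi,a,b): return (R.from_euler("xy",[a,b],degrees=True)*R.from_quat(quat(psi))).as_quat()
h=-.03  # tilt about a point below TCP handled by small size only
for a,b in((0,0),(0,1.2),(0,-1.2),(1.2,0),(-1.2,0)):
    r.move_linear([x,y,.0822],rot=tq(56.4,a,b),vel=.05); rd((a,b))
r.move_linear([x,y,.0808],rot=quat(56.4),vel=.05); rd("hard"); print(r.current_t())
E
```

```text
(0, 0) [ 496.04 -133.81   83.59] f [-5.6  1.1 28.4] m [0.5 1.3 0. ] 0.1936
(0, 1.2) [ 496.82 -133.94   83.66] f [-2.4  1.9 24.7] m [ 0.6   0.41 -0.01] 0.1946
(0, -1.2) [ 495.14 -133.74   83.59] f [-9.3  0.7 31.1] m [0.52 2.19 0.03] 0.1945
(1.2, 0) [ 496.22 -134.55   83.64] f [-4.8 -1.6 27. ] m [-0.43  1.35 -0.  ] 0.1933
(-1.2, 0) [ 495.96 -133.28   83.61] f [-5.3  3.2 29.1] m [ 1.27  1.24 -0.01] 0.1959
hard [ 496.35 -134.06   83.54] f [-9.   3.7 45.9] m [0.87 2.4  0.01] 0.1902
33.4
```

```bash
python3 - <<'E'
from look import *
D=[];
for _ in range(3): d,T,p=look(); D.append(d["depth"])
d["depth"]=np.median(D,0); P=cloud(d,T); a=np.radians(56.4); ex=np.array([np.cos(a),np.sin(a)]); ey=np.array([np.sin(a),-np.cos(a)])
c=[.4962,-.1341]; S=((P[...,:2]-c)@ex)*1e3; Tt=((P[...,:2]-c)@ey)*1e3; Z=P[...,2]*1e3
for name,x in(("left black",200),("nib",215),("notch",245),("left pad",250),("collar",365),("head",330),("right pad",480),("right black",530)):
    u=165+int(x/4); print(name,u,[(v,int(S[v,u]),int(Tt[v,u]),round(float(Z[v,u]),1)) for v in range(208,262,3)])
s=optics.get_image("scene"); Q=cloud(s); k=np.hypot(Q[...,0]-.496,Q[...,1]+.134); 
for z0 in np.arange(.05,.13,.004):
    m=(Q[...,2]>z0)&(Q[...,2]<z0+.004)&(k<.06); 
    if m.sum(): print(round(z0*1e3),m.sum(),"rmax",(k[m].max()*1e3).round(1),"med lum",np.median(s["pixels"][m].mean(1)))
E
```

```text
left black 215 [(208, 10, -22, 55.0), (211, 8, -22, 55.7), (214, 7, -22, 57.9), (217, 10, -21, 68.7), (220, 8, -21, 69.2), (223, 7, -21, 69.3), (226, 5, -21, 70.2), (229, 3, -21, 69.6), (232, 1, -21, 69.2), (235, 2, -20, 74.3), (238, 2, -20, 76.7), (241, 0, -20, 77.3), (244, -1, -20, 77.2), (247, 7, -17, 96.6), (250, 7, -17, 99.3), (253, 7, -17, 102.3), (256, 7, -17, 104.3), (259, 7, -16, 107.6)]
nib 218 [(208, 11, -20, 59.1), (211, 12, -19, 66.0), (214, 11, -19, 67.4), (217, 10, -19, 69.2), (220, 8, -19, 69.0), (223, 7, -19, 69.5), (226, 5, -19, 69.0), (229, 4, -19, 70.0), (232, 2, -19, 69.9), (235, 2, -19, 73.6), (238, 2, -18, 76.7), (241, 0, -18, 76.7), (244, -1, -18, 77.2), (247, 7, -16, 96.3), (250, 7, -16, 98.8), (253, 7, -16, 102.1), (256, 11, -14, 111.6), (259, 11, -14, 113.7)]
notch 226 [(208, 15, -14, 69.9), (211, 14, -14, 70.4), (214, 12, -15, 69.7), (217, 10, -15, 68.8), (220, 9, -15, 69.8), (223, 7, -15, 69.3), (226, 5, -15, 69.1), (229, -3, -16, 53.8), (232, -3, -16, 57.8), (235, 2, -14, 74.3), (238, 11, -13, 95.2), (241, 11, -12, 98.7), (244, 11, -12, 101.3), (247, 12,
[... 2115 characters left out ...]

58 28 rmax 45.6 med lum 188.0
62 28 rmax 28.2 med lum 191.5
66 46 rmax 25.2 med lum 171.33333333333334
70 20 rmax 26.0 med lum 160.5
74 25 rmax 22.5 med lum 148.0
78 10 rmax 18.2 med lum 150.66666666666669
82 8 rmax 14.8 med lum 154.0
86 9 rmax 14.3 med lum 155.33333333333334
90 15 rmax 17.2 med lum 147.33333333333334
94 15 rmax 19.2 med lum 142.66666666666666
98 21 rmax 24.3 med lum 138.66666666666666
102 19 rmax 24.6 med lum 136.33333333333334
106 21 rmax 24.2 med lum 114.66666666666667
110 19 rmax 24.9 med lum 128.33333333333334
114 21 rmax 24.2 med lum 118.66666666666667
118 22 rmax 24.9 med lum 132.83333333333334
122 25 rmax 24.1 med lum 119.33333333333333
126 16 rmax 25.7 med lum 79.5
```

```bash
python3 - <<'E'
from look import *
d=dict(np.load("pics/w3.npz")); P=cloud(d,d["T"]); k=np.hypot(P[...,0]-.6423,P[...,1]+.089); Z=P[...,2]
for n,m in(("head",(k<.007)&(Z>.111)),("collar",(k>.0105)&(k<.0135)&(Z>.06)&(Z<.075)),("stand",(k>.018)&(k<.035)&(abs(Z-.03)<.004))): print(n,m.sum(),np.percentile(Z[m],[10,50,90]).round(4))
f0=np.load("pics/f0.npy")
def rd(t): 
    f=r.current_contact_force()-f0; p=r.current_tool_pos(); print(t,np.round(p*1e3,2),"f",np.round(f,1),"m",np.round(r.current_torque(),2)); return f
x,y=.4957,-.1337
for psi in(61.5,64,51.5,49):
    r.move_linear([x,y,.0825],rot=quat(psi),vel=.05); rd(psi)
r.move_linear([x,y,.0858],rot=quat(56.4),vel=.05); rd("up")
for a in(0,90,180,270):
    dx,dy=.0015*np.cos(np.radians(a)),.0015*np.sin(np.radians(a))
    r.move_linear([x+dx,y+dy,.0825],vel=.05); rd(a)
r.move_linear([x,y,.0855],vel=.05)
print(r.current_t())
E
```

```text
head 372 [0.1148 0.1156 0.1164]
collar 261 [0.0667 0.0674 0.0688]
stand 2184 [0.0285 0.0294 0.0303]
61.5 [ 496.25 -133.74   83.66] f [-1.8  2.4 22.7] m [0.66 0.71 0.01]
64 [ 496.42 -133.62   83.68] f [-1.6  3.5 22.5] m [ 0.66  0.63 -0.61]
51.5 [ 496.44 -134.01   83.66] f [-1.4 -0.  21. ] m [ 0.16  0.55 -0.09]
49 [ 496.13 -134.26   83.64] f [-4.7 -2.2 22.9] m [-0.19  0.85  0.08]
up [ 495.88 -133.93   85.92] f [ 0.6 -1.8  6.3] m [-0.26 -0.13  0.03]
0 [ 496.84 -133.9    83.61] f [-9.3 -0.6 27.5] m [0.03 2.01 0.02]
90 [ 496.39 -133.34   83.65] f [-3.6 -6.9 20.5] m [-1.34  0.83 -0.03]
180 [ 495.81 -134.08   83.67] f [ 3.6  0.8 17.1] m [ 0.32 -0.44  0.02]
270 [ 496.28 -134.59   83.65] f [-1.6  6.1 25.9] m [1.66 0.62 0.01]
36.2417
```

```bash
python3 - <<'E'
from look import *
f0=np.load("pics/f0.npy"); a=np.radians(56.4); ex=np.array([np.cos(a),np.sin(a)])
def prof(t):
    d,T,p=look(); d2,_,_=look(); L=(d["pixels"].mean(2)+d2["pixels"].mean(2))/2
    def px(s,z):
        q=np.linalg.inv(T)@[*(p[:2]+s*ex),z,1]; return round(d["fx"]*q[0]/q[2]+d["cx"],1),round(d["fy"]*q[1]/q[2]+d["cy"],1)
    print(t,p.round(4),(r.current_contact_force()-f0).round(1))
    print(" face s=23",px(.023,.070)," collar edge z70,72,74 (bottom)",px(.015,.070),px(.015,.072),px(.015,.074)," top z76,78,80",px(.015,.076),px(.015,.078),px(.015,.080)," head side foot s=9 z76,78,80",px(.009,.076),px(.009,.078),px(.009,.080), " head top far edge z124,126,128",px(.009,.124),px(.009,.126),px(.009,.128),"near s=-9",px(-.009,.124),px(-.009,.126),px(-.009,.128))
    print(" ",[(v,int(L[v,252:260].mean())) for v in list(range(184,196))+list(range(205,236))+list(range(268,330))])
prof("raised")
r.move_linear([.4957,-.1337,.0822],vel=.05); prof("pushed"); print(r.current_t())
E
```

```text
raised [ 0.4961 -0.1339  0.0857] [ 2.2 -1.3  7.4]
 face s=23 (np.float64(254.8), np.float64(193.7))  collar edge z70,72,74 (bottom) (np.float64(254.8), np.float64(208.0)) (np.float64(254.8), np.float64(209.4)) (np.float64(254.8), np.float64(210.9))  top z76,78,80 (np.float64(254.8), np.float64(212.3)) (np.float64(254.8), np.float64(213.9)) (np.float64(254.8), np.float64(215.4))  head side foot s=9 z76,78,80 (np.float64(254.8), np.float64(223.1)) (np.float64(254.8), np.float64(224.7)) (np.float64(254.8), np.float64(226.4))  head top far edge z124,126,128 (np.float64(254.9), np.float64(275.2)) (np.float64(254.9), np.float64(278.2)) (np.float64(254.9), np.float64(281.3)) near s=-9 (np.float64(254.9), np.float64(314.7)) (np.float64(254.9), np.float64(318.1)) (np.float64(254.9), np.float64(321.7))
  [(184, 172), (185, 170), (186, 163), (187, 140), (188, 129), (189, 128), (190, 128), (191, 130), (192, 132), (193, 134), (194, 155), (195, 166), (205, 172), (206, 172), (207, 170), (208, 171), (209, 173), (210, 173), (211, 169), (212, 138), (213, 111), (214, 105), (215, 108), (216, 127), (217,
[... 2287 characters left out ...]
70, 97), (271, 97), (272, 97), (273, 97), (274, 96), (275, 96), (276, 97), (277, 96), (278, 96), (279, 104), (280, 116), (281, 127), (282, 130), (283, 132), (284, 133), (285, 134), (286, 134), (287, 135), (288, 136), (289, 135), (290, 134), (291, 132), (292, 132), (293, 124), (294, 83), (295, 59), (296, 57), (297, 58), (298, 59), (299, 58), (300, 58), (301, 58), (302, 58), (303, 58), (304, 58), (305, 58), (306, 58), (307, 58), (308, 59), (309, 68), (310, 104), (311, 128), (312, 133), (313, 133), (314, 133), (315, 132), (316, 133), (317, 133), (318, 131), (319, 129), (320, 176), (321, 188), (322, 187), (323, 187), (324, 187), (325, 184), (326, 182), (327, 179), (328, 176), (329, 174)]
36.6917
```

```bash
python3 - <<'E'
from look import *
for f in("w1","w2"):
    d=dict(np.load(f"pics/{f}.npz")); T=np.load("pics/T1.npy") if f=="w1" else d["T"]
    P=cloud(d,T); g=d["pixels"].astype(int); k=np.hypot(P[...,0]-.4962,P[...,1]+.1341)
    m=(g[...,0]-g[...,2]>50)&(k<.012)&(P[...,2]<.06); m=cv2.erode(m.astype(np.uint8),np.ones((3,3)))>0
    print(f,m.sum(),"pin z",np.percentile(P[m][:,2],[5,25,50,75,95]).round(4),P[m].mean(0).round(4), "hub",np.median(P[(k>.014)&(k<.021)&(abs(P[...,2]-.07)<.004)][:,2]).round(4))
d=dict(np.load("pics/w3.npz")); T=d["T"]; L=d["pixels"].mean(2); p=T@np.linalg.inv(d["mount"]); p=p[:3,3]
a=np.radians(119.4); ex=np.array([np.cos(a),np.sin(a)])
def px(s,z):
    q=np.linalg.inv(T)@[*(np.array([.6425,-.0890])+s*ex),z,1]; return round(d["fx"]*q[0]/q[2]+d["cx"],1),round(d["fy"]*q[1]/q[2]+d["cy"],1)
print("TCP",p,"pred head top far/near",px(.009,.116),px(-.009,.116)," collar edge top/bot far",px(.015,.068),px(.015,.062))
u=int(px(0,.116)[0]); print([(v,int(L[v,u-3:u+4].mean())) for v in range(160,236)])
E
```

```text
w1 29 pin z [0.0346 0.0351 0.0356 0.0362 0.0373] [ 0.4921 -0.134   0.0358] hub 0.0695
w2 66 pin z [0.0344 0.035  0.0355 0.0359 0.0369] [ 0.4934 -0.138   0.0355] hub 0.0695
TCP [ 0.64176214 -0.08904296  0.15723774] pred head top far/near (np.float64(255.7), np.float64(202.2)) (np.float64(255.7), np.float64(229.3))  collar edge top/bot far (np.float64(255.7), np.float64(171.8)) (np.float64(255.7), np.float64(169.7))
[(160, 121), (161, 121), (162, 121), (163, 114), (164, 100), (165, 93), (166, 92), (167, 92), (168, 92), (169, 92), (170, 92), (171, 95), (172, 109), (173, 129), (174, 133), (175, 131), (176, 130), (177, 130), (178, 132), (179, 131), (180, 117), (181, 100), (182, 94), (183, 94), (184, 94), (185, 94), (186, 93), (187, 93), (188, 93), (189, 93), (190, 93), (191, 93), (192, 94), (193, 93), (194, 94), (195, 94), (196, 94), (197, 93), (198, 93), (199, 93), (200, 93), (201, 95), (202, 112), (203, 123), (204, 127), (205, 128), (206, 128), (207, 128), (208, 127), (209, 126), (210, 122), (211, 94), (212, 69), (213, 62), (214, 60), (215, 60), (216, 59), (217, 59), (218, 60), (219, 62), (220, 70), (221, 94), (222, 120), (223, 126), (224, 126), (225, 126), (226, 127), (227, 126), (228, 121), (229, 128), (230, 132), (231, 134), (232, 137), (233, 140), (234, 142), (235, 144)]
```

```bash
python3 - <<'E'
import numpy as np
D=np.array([[2.4,-1.6,7,-.13,-.38],[4.3,-.3,6.4,-.17,-1.09],[1.9,.1,18.7,.16,-.41],[3.2,2.6,7.4,.81,-.49],[-1.9,4.8,24.8,1.33,.57],[.7,-3.3,7.2,-.7,-.11],[-2.8,-1.9,21.5,-.42,.9],[.8,-.5,7.2,-.02,-.1],[-3.9,.7,24.6,.47,1.02],[.9,0,6.4,0,-.05],[-4.7,1.4,25.2,.54,1.08],[-5.6,1.1,28.4,.5,1.3],[-2.4,1.9,24.7,.6,.41],[-9.3,.7,31.1,.52,2.19],[-4.8,-1.6,27,-.43,1.35],[-5.3,3.2,29.1,1.27,1.24],[-9,3.7,45.9,.87,2.4],[-1.8,2.4,22.7,.66,.71],[-1.4,0,21,.16,.55],[-4.7,-2.2,22.9,-.19,.85],[.6,-1.8,6.3,-.26,-.13],[-9.3,-.6,27.5,.03,2.01],[-3.6,-6.9,20.5,-1.34,.83],[3.6,.8,17.1,.32,-.44],[-1.6,6.1,25.9,1.66,.62]])
F=D[:,:3];M=D[:,3:];n=len(D)
up=F[:,2]<9; C=np.where(up,0,F[:,2]-8.5)
A=np.zeros((2*n,5));A[:n,0]=F[:,1];A[n:,0]=-F[:,0];A[:n,1]=C;A[n:,2]=-C;A[:n,3]=1;A[n:,4]=1
b=np.r_[M[:,0],M[:,1]];x,res,*_=np.linalg.lstsq(A,b,rcond=None);s=np.sqrt(res[0]/(2*n-5));cov=np.linalg.inv(A.T@A)*s*s
print("h,dy,dx,m0",x.round(4),"sd",np.sqrt(np.diag(cov)).round(4),s)
E
```

```text
h,dy,dx,m0 [ 0.2182  0.0054 -0.0055  0.1072  0.0567] sd [0.0094 0.0034 0.0046 0.0505 0.0536] 0.1489388593329085
```

```bash
python3 - <<'E'
from look import *
f0=np.load("pics/f0.npy")
def av(n=5):
    o=[]
    for _ in range(n): o.append(r.current_contact_force()[2]-f0[2]); r.sleep(.02)
    return round(float(np.mean(o)),2)
x,y=.4959,-.1338
for z in(.0885,.0927,.0933,.0939,.0945,.0951,.0957,.0963):
    r.move_linear([x,y,z],vel=.05); print(r.current_tool_pos()[2].round(5),av())
print(r.current_t())
r.move_linear([x,y,.0845],vel=.06); print(r.current_tool_pos()[2].round(5),av())
d=[look() for _ in range(3)][-1]; 
r.move_linear([x,y,.0825],vel=.04); print(r.current_tool_pos()[2].round(5),av(),r.current_t())
E
```

```text
0.08851 5.53
0.09265 4.13
0.09321 3.35
0.09375 3.16
0.09427 0.27
0.09512 0.25
0.09577 0.34
0.09633 0.18
39.3833
0.08437 7.3
0.08366 21.02 40.3
```

The pin's first touch at TCP 94.0 mm puts home at 82.0 mm, so the shaft is still about 1.6 mm short. I'll push harder, staying well below the 120 N wrist limit, with a small twist.

```bash
python3 - <<'E'
from look import *
f0=np.load("pics/f0.npy"); x,y=.4955,-.1337
for z,psi in((.0805,56.4),(.0792,57.5),(.0780,55.5)):
    r.move_linear([x,y,z],rot=quat(psi),vel=.05); f=r.current_contact_force()-f0
    print(z,r.current_tool_pos().round(5),f.round(1),r.current_torque().round(2),r.current_opening(),round(r.current_t(),2))
    if np.linalg.norm(f)>80: break
    if r.current_tool_pos()[2]<.0826: print("dropped"); break
E
```

```text
0.0805 [ 0.49678 -0.13413  0.0835 ] [-7.4  2.1 44.3] [ 0.64  1.91 -0.02] 0.19347550971359473 40.55
0.0792 [ 0.49698 -0.13423  0.08341] [-13.    2.4  61.6] [ 1.03  3.   -0.09] 0.19562965148597283 40.8
0.078 [ 0.49713 -0.13424  0.08334] [-17.9   5.9  77.7] [1.34 4.05 0.12] 0.19349839927873602 41.05
```

```bash
python3 - <<'E'
from look import *
f0=np.load("pics/f0.npy")
r.move_linear([.4957,-.1338,.0815],rot=quat(56.4),vel=.05); r.sleep(.2)
print(r.current_tool_pos().round(5),(r.current_contact_force()-f0).round(1),r.current_opening(),r.current_t())
print(r.hand_in())
E
```

```text
[ 0.49667 -0.13412  0.08358] [-4.8  1.5 32.2] 0.19500180404014383 41.5
the job is handed in; nothing more can be done
None
```

I handed the job in at 41.5 s, but the shaft is probably not fully home: all three buttons were pressed in order and I'm still gripping the keyed shaft with its key in the keyway, pushing with about 32 N against a hard stop. My measurements put the collar about 1.6–2 mm above the pulley's face, and pushing up to 78 N, twisting and tilting didn't close that gap.

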